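# Knock a stuck ornament blank out of its jig

### The job

In this lute workshop the orange lacquered ornament blank has stuck in its pocket of the plywood jig. Pick up the brass-footed pusher, push the orange blank down through the access hole above it until it drops out into the tray underneath, then stand the pusher upright on the bench again. Leave the white blank sitting in its own pocket.

Things in the scene. Friction and masses are not known exactly. Their poses are not given: they have to be found in the camera images.
- jig: Fixed plywood bridge on end legs, 90 (own x) x 200 mm (own y), top 88 mm high. Origin: bench level, under its centre, z up. Pockets 50 mm either side of centre along its y, blanks in either order: round 44 mm access hole through the 12 mm top board, a 62 mm pocket open below, sprung clips. Tray below: cork floor 12 mm high, 120 x 176 mm inside, rims 26 mm high, 130 mm over the rims along x.
- orange_blank: Stuck part: orange-red disc 58 mm across, 15.5 mm thick, about 60 g, seen through its access hole. Origin: centre of its underside, at first 60 mm above the bench; upper face 12.5 mm below the jig's top. Its centre is within 2 mm of the hole's centre. A firm push (10 to 15 N) moves it down; it grips until about 25 mm down, then falls into the tray.
- white_blank: White disc of the same size, held the same way in the other pocket; it must stay there.
- pusher: Loose round rod, 28 mm across, 140 mm tall, about 0.25 kg, standing on the bench: brass foot (lower 30 mm), dark wood above. Origin: centre of its underside, z up the rod. Grip it on the wood about 110 mm up to stay clear of the jig. A white glue bottle of like height, 40 mm across, stands over 90 mm away; a hammer and an offcut lie about, not needed.
Things that resemble listed ones, but are neither listed nor needed, are in the scene too. Of the things that look like the orange_blank, the middle-sized one is meant. Leave any green look-alike of the pusher alone.

How it is judged:
By the outcome, as a careful person would: the job done as asked, in the order asked, and still so for the second after the job is handed in, with the robot touching nothing.
It also fails if it takes over 48 s, if anything falls off the work surface, if the arm or the gripper's body presses on something with over 40 N, if the wrist force passes 120 N, or if a joint passes its speed limit or range.

### The arm

A 6-joint arm with a two-finger parallel gripper is mounted at the origin on the work surface. World frame = base frame: x ahead of the robot, y to its left, z up, the work surface at z = 0. Lengths are in m, angles in rad, forces in N, time in s.
With the tool pointing down it reaches from about 0.375 to 0.9 m from the base axis. Payload 3.1 kg.
Tool frame: the origin (TCP) lies midway between the tips of the shut fingers; the grasp point (between the pads) lies 19 mm behind it; z points along the fingers, y is the line along which they close (so a half turn about z gives the same grasp; the last joint's range is limited). The gripper opens to 85 mm and grips with 20 to 120 N. Pads are 22 mm wide; open, the fingers measure 114 mm over their backs; the gripper's body (76 mm by 85 mm) begins 54 mm behind the grasp point. The pads swing forward as they close: fully open they stand 13 mm farther back than shut.
Start: joints at [-1.472, 0.527, 1.433, -0, 1.181, -0.178], TCP at [0.171, -0.601, 0.231] pointing down, gripper open.
Joint ranges: [-3.08, 3.08], [-0.75, 2.2], [0.22, 2.44], [-1.43, 4.57], [0, 2.65], [-2.85, 2.85]. Speed limits (rad/s): [2.79, 2.79, 3.14, 3.14, 3.14, 3.14].

### API

Orientations are given as a unit quaternion [x, y, z, w].
In Python, from station import manip gives the robot as it stands. The module is installed in compiled form; this text tells all that it offers.
- The arm moves only by the tool apply_moves, never from a script. Its arguments are lists of equal length, an entry for each row: "claw": the gripper's target within -1 to 1 (fully open at 1, half-way at 0, shut at -1); "travel": the shift along the tool's x, y, z scaled (see below), a list of three; "turn": the turn, a rotation vector about the tool's x, y, z scaled (see below), a list of three. In form: {"claw": [claw, ...], "travel": [[dx, dy, dz], ...], "turn": [[rx, ry, rz], ...]}. A call has 1 to 5 rows; each row is the pose to reach, as a shift and turn from the pose commanded when the call began, along the tool's axes at that moment, turning the shorter way round; what a row does not reach only later rows make up. The controller multiplies each number of a shift by 800 mm and each number of a turn by 180 degrees. A row lasts 1/12 s, in which the tool goes at most 41.7 mm and 7.16 degrees, less where a joint would pass 70% of its speed; a pose out of reach is approached as far as the arm can. A call with a number of a shift or a turn outside -1 to 1 is refused whole. A call with a gripper value outside its range is refused whole. The fingers move at their own pace and stop on an object; "newtons" is the grip in N (left out, the last holds). Time passes only in rows, so rows that repeat a pose let the fingers close. It gives the time, the measured TCP pose, the force, the opening and the grip force at its end, in the units of the state.
- manip.sense(): the state, without advancing time (a new reading comes with each control period).
- manip.snapshot(name): name is "side" or "top" or "wrist"; returns a dict with "pixels" (420x560x3 uint8, red, green, blue), "depth" (420x560 float32, m along the optical axis (not along the pixel's ray), 0 where there is no reading), "intrinsics" (3x3 intrinsics, pixels), "R" (3x3) and "t" (3): a world point X has camera coordinates R X + t. Camera axes: x right, y down, z forward; pixel columns grow to the right and rows downward; lengths in m; the calibration is good to about 2 mm. A picture is of the moment at which its call begins.
- manip.sign_off(): hands the job in; it is judged then, once.
The state is a dict: "t": time; "q": joint angles; "qd": joint speeds; "tau": joint torques, N m; "tcp_pos": TCP position; "tool_rot": TCP orientation; "force": force on the tool from outside, world axes, zero at the start; "ft_torque": the same for the moment, N m; "finger_gap": opening from 0.0 (shut) to 1.0 (fully open); "gripper_force": force on a finger pad.
Only numpy, scipy, OpenCV 4.12 (cv2) and the standard library are available. Lean on these libraries where they do the work, as an engineer would, in place of code of your own. Each camera call takes 0.05 s, during which the arm holds its last target. There are 200 camera calls.

## Working session

There is one attempt and no reset: what is moved stays moved. The work goes in short steps, Python scripts to look and compute and a tool call to move; the robot and the scene stay as the last step left them, time stands still between calls to the robot, and variables do not carry over. Pictures are saved under pics/ and viewed, at most 10 in all, crops included, and the job is handed in when it is done.

Besides the shell and the picture viewer there is one more tool, called after "Emit:" as name(argument=value, ...), one argument or row to a line, values as JSON. apply_moves: Moves the arm, as the interface text tells. Shifts and turns lie within -1 to 1; 1 stands for 800 mm of shift or 180 degrees of turn. Its arguments: {"type":"object","properties":{"claw":{"type":"array","items":{"type":"number"}},"travel":{"type":"array","items":{"type":"array","items":{"type":"number"}}},"turn":{"type":"array","items":{"type":"array","items":{"type":"number"}}},"newtons":{"type":"number"}},"required":["claw","travel","turn"]}

```bash
mkdir -p pics
cat > h.py <<'E'
import numpy as np, cv2
from station import manip
from scipy.spatial.transform import Rotation as Ro
def snap(n,f=None):
    s=manip.snapshot(n); np.savez('/tmp/%s.npz'%n,**s)
    if f: cv2.imwrite('pics/'+f,s['pixels'][:,:,::-1])
    return s
def load(n): return dict(np.load('/tmp/%s.npz'%n))
def cloud(s):
    K=s['intrinsics'];d=s['depth'];v,u=np.mgrid[:d.shape[0],:d.shape[1]]
    c=np.stack([(u-K[0,2])/K[0,0]*d,(v-K[1,2])/K[1,1]*d,d],-1)
    return (c-s['t'])@s['R']
def togo(target,s=None):
    s=s or manip.sense(); R=Ro.from_quat(s['tool_rot']).as_matrix()
    return R.T@(np.array(target)-s['tcp_pos'])
E
python3 - <<'E'
from h import *
s=snap('top','top.png'); snap('side','side.png')
st=manip.sense();print(st['t'],st['tcp_pos'],Ro.from_quat(st['tool_rot']).as_matrix().round(3),st['force'])
E
```

```text
0.1 [ 0.17076764 -0.60053906  0.23042347] [[ 0.962  0.273 -0.   ]
 [ 0.273 -0.962  0.002]
 [ 0.    -0.002 -1.   ]] [-0.45681704  0.39822509 -1.06106932]
```

View pics/top.png

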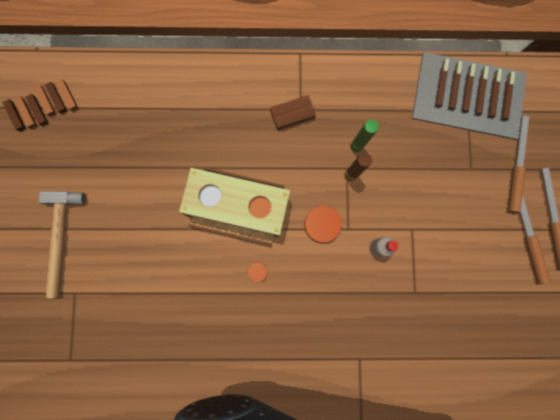

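View pics/side.png

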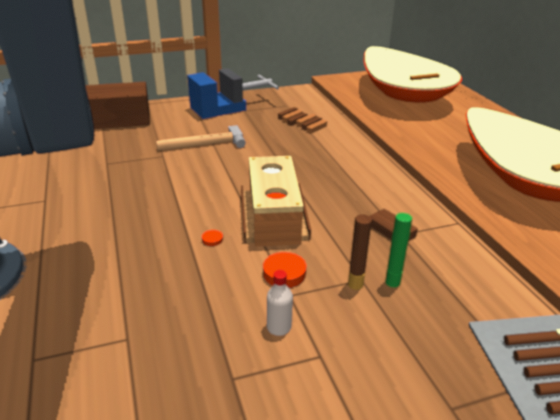

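The top view shows the jig with its white hole at (210,196) and orange hole at (260,207). The pusher's top is near (363,160), the green rod's at (370,128) and the bottle at (388,246).

Run:
```python
from h import *
s=load('top');C=cloud(s);P=s['pixels'].astype(int)
def med(m,n):
    p=C[m];print(n,len(p),p.mean(0).round(4),p.min(0).round(3),p.max(0).round(3))
for n,(u,v) in dict(ptop=(363,160),gtop=(370,127),orange=(260,207),white=(210,196),jigc=(235,202),bench=(330,290)).items(): print(n,C[v,u].round(4))
z=C[...,2]; v,u=np.mgrid[:420,:560]
box=lambda a,b,c,d:(u>a)&(u<b)&(v>c)&(v<d)
med(box(340,378,148,185)&(z>.134)&(z<.148),'ptop')
med(box(345,385,110,145)&(z>.13),'gtop')
m=box(170,300,160,245)&(z>.083)&(z<.094); med(m,'jig')
r=cv2.minAreaRect((C[m][:,:2]*1000).astype(np.float32));print(r)
med(box(245,275,195,222)&(z>.068)&(z<.081),'orange')
med(box(197,224,184,208)&(z>.068)&(z<.081),'white')
im=s['pixels'][:,:,::-1]
a=cv2.resize(im[110:250,170:300],None,fx=3,fy=3,interpolation=2);b=cv2.resize(im[110:250,300:430],None,fx=3,fy=3,interpolation=2)
cv2.imwrite('pics/c.png',np.hstack([a,b]))
# side
s=load('side');C=cloud(s);z=C[...,2]
med(box(340,376,205,295)&(z>.02)&(z<.15)&(abs(C[...,0]-C[250,360,0])<.03)&(abs(C[...,1]-C[250,360,1])<.03),'side pusher')
med(box(340,378,205,240)&(z>.134)&(z<.148),'side ptop')
med(box(262,290,185,200)&(z>.068)&(z<.081),'side orange')
```

```text
ptop [ 0.6522 -0.2211  0.1398]
gtop [ 0.7161 -0.2362  0.14  ]
orange [ 0.572  -0.0284  0.0761]
white [0.5934 0.0705 0.0781]
jigc [0.5797 0.02   0.0903]
bench [ 0.4058 -0.1754  0.0033]
ptop 175 [ 0.6527 -0.2226  0.1402] [ 0.64  -0.236  0.134] [ 0.667 -0.21   0.144]
gtop 193 [ 0.7049 -0.2276  0.1745] [ 0.461 -0.25   0.13 ] [ 0.732 -0.042  0.892]
jig 3936 [0.582  0.0223 0.0888] [ 0.518 -0.085  0.083] [0.648 0.128 0.094]
((582.7261962890625, 22.096694946289062), (200.07020568847656, 90.47013854980469), 77.07881927490234)
orange 377 [ 0.5724 -0.0265  0.0763] [ 0.552 -0.048  0.072] [ 0.594 -0.005  0.081]
white 372 [0.595  0.072  0.0764] [0.573 0.051 0.071] [0.616 0.093 0.081]
side pusher 1091 [ 0.6496 -0.2328  0.0882] [ 0.639 -0.24   0.02 ] [ 0.667 -0.21   0.142]
side ptop 168 [ 0.6521 -0.2277  0.1386] [ 0.64  -0.24   0.134] [ 0.667 -0.21   0.142]
side orange 161 [ 0.5765 -0.0156  0.0761] [ 0.556 -0.031  0.073] [ 0.595 -0.002  0.081]
```

View pics/c.png

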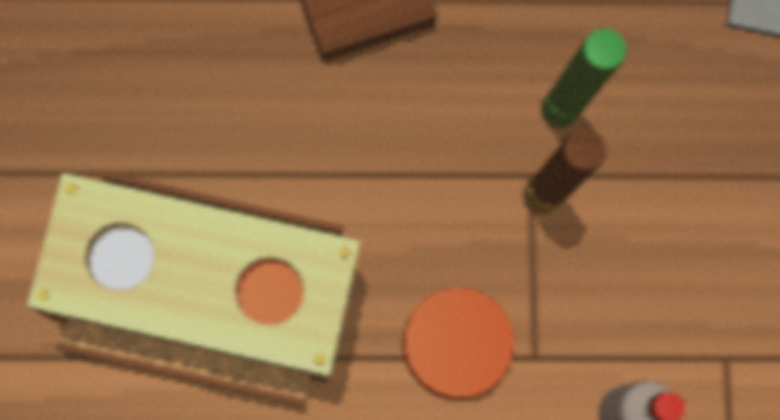

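The jig crop confirms the two holes, with the middle-sized orange disc in the right-hand hole. The pusher is the brown rod, 65 mm from the green one. The measured sizes match (200x90 jig, blank tops at about 76 mm, rod top at 140 mm). Now approaching above the pusher.

Emit:
apply_moves(
  claw=[1,1,1,1,1],
  travel=[
    [0.2365,-0.0966,0],
    [0.2365,-0.0966,0],
    [0.2365,-0.0966,0],
    [0.2365,-0.0966,0],
    [0.2365,-0.0966,0],
  ],
  turn=[
    [0,0,0],
    [0,0,0],
    [0,0,0],
    [0,0,0],
    [0,0,0],
  ],
  newtons=60,
)

```text
t: 0.52
tcp_pos: [0.333, -0.4731, 0.2308]
tool_rot: [0.99, 0.138, -0.0, -0.001]
force: [0.6, -0.4, -0.5]
finger_gap: 1.001
gripper_force: 0.0
```

Emit:
apply_moves(
  claw=[1,1,1,1,1],
  travel=[
    [0.2365,-0.0966,0],
    [0.2365,-0.0966,0],
    [0.2365,-0.0966,0],
    [0.2365,-0.0966,0],
    [0.2365,-0.0966,0],
  ],
  turn=[
    [0,0,0],
    [0,0,0],
    [0,0,0],
    [0,0,0],
    [0,0,0],
  ],
)

```text
t: 0.93
tcp_pos: [0.494, -0.3469, 0.2309]
tool_rot: [0.99, 0.138, -0.0, -0.0]
force: [0.0, 0.2, -0.9]
finger_gap: 1.004
gripper_force: 0.0
```

Emit:
apply_moves(
  claw=[1,1,1,1,1],
  travel=[
    [0.2365,-0.0966,0],
    [0.2365,-0.0966,0],
    [0.2365,-0.0966,0],
    [0.2365,-0.0966,0],
    [0.2365,-0.0966,0],
  ],
  turn=[
    [0,0,0],
    [0,0,0],
    [0,0,0],
    [0,0,0],
    [0,0,0],
  ],
)

```text
t: 1.35
tcp_pos: [0.6549, -0.2208, 0.2307]
tool_rot: [0.99, 0.138, -0.0, -0.0]
force: [0.9, -0.9, 1.3]
finger_gap: 0.998
gripper_force: 0.0
```

Run:
```python
from h import *
snap('wrist','w1.png');s=manip.sense();print(s['t'],s['tcp_pos'],s['qd'].round(3) if hasattr(s['qd'],'round') else s['qd'],s['finger_gap'],Ro.from_quat(s['tool_rot']).as_matrix().round(3))
print(togo([.6535,-.2228,.23])/.8)
C=cloud(load('wrist'));m=(C[...,2]>.13)&(C[...,2]<.148)&(np.hypot(C[...,0]-.6535,C[...,1]+.2228)<.03);p=C[m];print(len(p),p.mean(0),p.min(0),p.max(0))
```

```text
1.4 [ 0.66048348 -0.21569888  0.23076907] [-0.056 -0.04   0.086 -0.038 -0.019 -0.115] 1.0032251558772516 [[ 0.96   0.279  0.006]
 [ 0.279 -0.96   0.004]
 [ 0.007 -0.002 -1.   ]]
[-0.01086248  0.00609558  0.00087555]
1296 [ 0.65550517 -0.22381277  0.13887996] [ 0.64065733 -0.23803565  0.13033066] [ 0.66797095 -0.21042821  0.14171289]
```

View pics/w1.png

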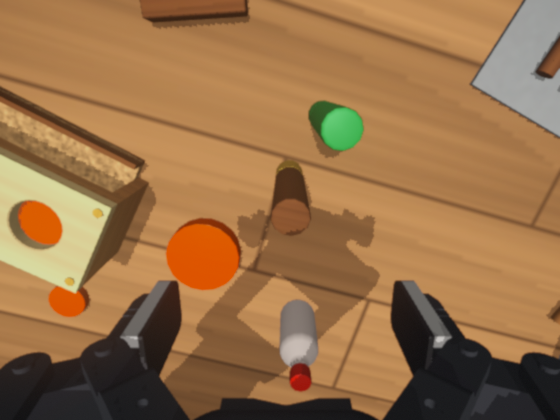

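The wrist picture shows the pusher top at (291,215), midway between the fingers, with the green rod (343,130) and the bottle (298,340) clear. Descending.

Emit:
apply_moves(
  claw=[1,1,1,1,1],
  travel=[
    [0,0,0],
    [0,0,0],
    [0,0,0.03],
    [0,0,0.06],
    [0,0,0.09],
  ],
  turn=[
    [0,0,0],
    [0,0,0],
    [0,0,0],
    [0,0,0],
    [0,0,0],
  ],
)

```text
t: 1.82
tcp_pos: [0.6522, -0.2248, 0.1591]
tool_rot: [0.991, 0.137, 0.0, 0.0]
force: [-0.2, -0.1, -1.0]
finger_gap: 0.999
gripper_force: 0.0
```

Run:
```python
from h import *
s=manip.sense();print(s['t'],s['tcp_pos'],np.round(s['qd'],3),togo([.654,-.2235,.095])/.8)
```

```text
1.8167 [ 0.65215712 -0.22475244  0.15907663] [-0.004  0.331  0.241  0.003 -0.553 -0.   ] [ 0.00264261 -0.00094253  0.08009507]
```

Emit:
apply_moves(
  claw=[1,1,1,1,1],
  travel=[
    [0.002,-0.001,0.03],
    [0.002,-0.001,0.06],
    [0.002,-0.001,0.079],
    [0.002,-0.001,0.079],
    [0.002,-0.001,0.079],
  ],
  turn=[
    [0,0,0],
    [0,0,0],
    [0,0,0],
    [0,0,0],
    [0,0,0],
  ],
)

```text
t: 2.23
tcp_pos: [0.653, -0.223, 0.0952]
tool_rot: [0.991, 0.137, -0.001, -0.001]
force: [-0.6, -0.5, 0.3]
finger_gap: 1.002
gripper_force: 0.0
```

Emit:
apply_moves(
  claw=[-0.2,-0.4,-0.6,-0.8,-1],
  travel=[
    [0,0,0],
    [0,0,0],
    [0,0,0],
    [0,0,0],
    [0,0,0],
  ],
  turn=[
    [0,0,0],
    [0,0,0],
    [0,0,0],
    [0,0,0],
    [0,0,0],
  ],
)

```text
t: 2.65
tcp_pos: [0.6554, -0.2223, 0.0973]
tool_rot: [0.99, 0.138, 0.001, 0.001]
force: [1.1, -2.1, 0.9]
finger_gap: 0.316
gripper_force: 59.2
```

Emit:
apply_moves(
  claw=[-1,-1,-1,-1,-1],
  travel=[
    [0,0,0],
    [0,0,0],
    [0,0,0],
    [0,0,0],
    [0,0,0],
  ],
  turn=[
    [0,0,0],
    [0,0,0],
    [0,0,0],
    [0,0,0],
    [0,0,0],
  ],
)

```text
t: 3.07
tcp_pos: [0.6556, -0.2224, 0.0973]
tool_rot: [0.99, 0.138, 0.001, 0.001]
force: [0.2, -1.1, 4.7]
finger_gap: 0.313
gripper_force: 59.1
```

Emit:
apply_moves(
  claw=[-1,-1,-1,-1,-1],
  travel=[
    [0,0,0],
    [0,0,-0.02],
    [0,0,-0.06],
    [0,0,-0.1],
    [0,0,-0.15],
  ],
  turn=[
    [0,0,0],
    [0,0,0],
    [0,0,0],
    [0,0,0],
    [0,0,0],
  ],
  newtons=90,
)

```text
t: 3.48
tcp_pos: [0.6525, -0.2204, 0.2136]
tool_rot: [0.99, 0.138, -0.003, -0.003]
force: [0.6, 0.1, -2.4]
finger_gap: 0.305
gripper_force: 88.5
```

Emit:
apply_moves(
  claw=[-1,-1,-1,-1,-1],
  travel=[
    [0,0,0],
    [0,0,0],
    [0,0,0],
    [0,0,0],
    [0,0,0],
  ],
  turn=[
    [0,0,0],
    [0,0,0],
    [0,0,0],
    [0,0,0],
    [0,0,0],
  ],
)

```text
t: 3.9
tcp_pos: [0.6534, -0.2211, 0.2134]
tool_rot: [0.99, 0.138, -0.002, -0.002]
force: [0.4, 0.7, -1.5]
finger_gap: 0.306
gripper_force: 88.6
```

Run:
```python
from h import *
s=manip.sense();print(s['t'],s['tcp_pos'],togo([.572,-.0266,s['tcp_pos'][2]])/.8)
snap('side','s2.png'); C=cloud(load('side'))
m=(C[...,2]>.118)&(C[...,2]<.2)&(np.hypot(C[...,0]-.655,C[...,1]+.2225)<.03);p=C[m]
for a in np.arange(.12,.2,.01):
    q=p[abs(p[:,2]-a)<.005]
    if len(q): print(a,len(q),q.min(0),q.max(0))
```

```text
3.9 [ 0.65335683 -0.22105161  0.21336289] [-0.03140209 -0.26160108  0.00110652]
0.12 58 [ 0.6372339  -0.23657175  0.11806326] [ 0.66368058 -0.21929923  0.12496864]
0.13 90 [ 0.63752644 -0.23778771  0.1250399 ] [ 0.66376548 -0.214943    0.13480484]
0.14 94 [ 0.63676127 -0.23687023  0.13502883] [ 0.66407998 -0.21504435  0.14484001]
0.15000000000000002 86 [ 0.63749835 -0.23679184  0.145107  ] [ 0.66316543 -0.21851667  0.15494592]
0.16000000000000003 96 [ 0.63714389 -0.23791371  0.15502594] [ 0.66282084 -0.21592125  0.16478438]
0.17000000000000004 96 [ 0.63697229 -0.23758244  0.16505052] [ 0.66405552 -0.21895779  0.17484669]
0.18000000000000005 101 [ 0.63674477 -0.23781141  0.17501666] [ 0.66397664 -0.21391968  0.18491686]
0.19000000000000006 100 [ 0.63725251 -0.23767904  0.18509541] [ 0.66254013 -0.21563428  0.19491811]
0.20000000000000007 51 [ 0.63825287 -0.23771843  0.19502982] [ 0.6641314  -0.21619632  0.19993579]
```

View pics/s2.png

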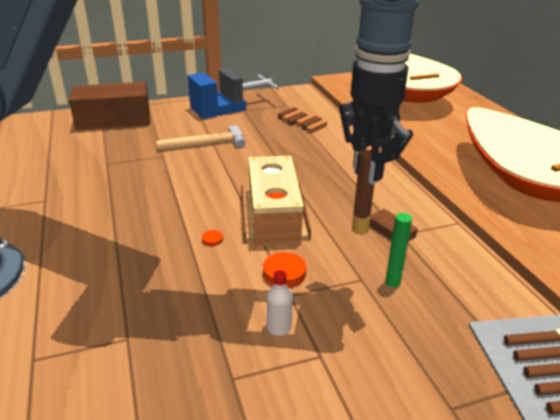

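The pusher hangs upright in the grip, with its foot at (361,227) in the side view, well above the jig's height. Moving over the orange hole.

Emit:
apply_moves(
  claw=[-1,-1,-1,-1,-1],
  travel=[
    [-0.004,-0.035,0],
    [-0.009,-0.08,0],
    [-0.014,-0.13,0],
    [-0.018,-0.17,0],
    [-0.022,-0.21,0],
  ],
  turn=[
    [0,0,0],
    [0,0,0],
    [0,0,0],
    [0,0,0],
    [0,0,0],
  ],
)

```text
t: 4.37
tcp_pos: [0.5904, -0.0634, 0.215]
tool_rot: [0.99, 0.138, -0.001, -0.001]
force: [0.4, 1.3, -2.1]
finger_gap: 0.312
gripper_force: 88.7
```

Emit:
apply_moves(
  claw=[-1,-1,-1,-1,-1],
  travel=[
    [-0.004,-0.035,0],
    [-0.006,-0.053,0],
    [-0.006,-0.053,0],
    [-0.006,-0.053,0],
    [-0.006,-0.053,0],
  ],
  turn=[
    [0,0,0],
    [0,0,0],
    [0,0,0],
    [0,0,0],
    [0,0,0],
  ],
)

```text
t: 4.78
tcp_pos: [0.5767, -0.0267, 0.216]
tool_rot: [0.99, 0.138, 0.0, 0.001]
force: [-0.3, 0.7, -2.3]
finger_gap: 0.312
gripper_force: 88.8
```

Run:
```python
from h import *
s=manip.sense();print(s['t'],s['tcp_pos'],s['force'],togo([.5745,-.0245,s['tcp_pos'][2]])/.8)
snap('side','s3.png'); C=cloud(load('side'))
t=s['tcp_pos']
for a in (.13,.15,.17,.19):
    q=C[(abs(C[...,2]-a)<.006)&(np.hypot(C[...,0]-t[0],C[...,1]-t[1])<.03)]
    if len(q): print(a,len(q),q.min(0),q.max(0))
im=cv2.imread('pics/s3.png')[100:260,180:380];cv2.imwrite('pics/s3c.png',cv2.resize(im,None,fx=3.5,fy=3.5,interpolation=2))
```

```text
4.7833 [ 0.57672748 -0.02669442  0.21601585] [-0.28868454  0.74574615 -2.30510118] [-1.93000782e-03 -3.39879843e-03 -5.70449661e-06]
0.13 82 [ 0.56148495 -0.04475769  0.12407576] [ 0.58628559 -0.02589411  0.13592248]
0.15 87 [ 0.56169369 -0.04375003  0.14416603] [ 0.58650889 -0.02369781  0.15584228]
0.17 96 [ 0.56156327 -0.04396775  0.16410398] [ 0.58861629 -0.02419909  0.17594267]
0.19 92 [ 0.56145004 -0.04414624  0.18426928] [ 0.58805533 -0.02323218  0.1958746 ]
```

View pics/s3c.png

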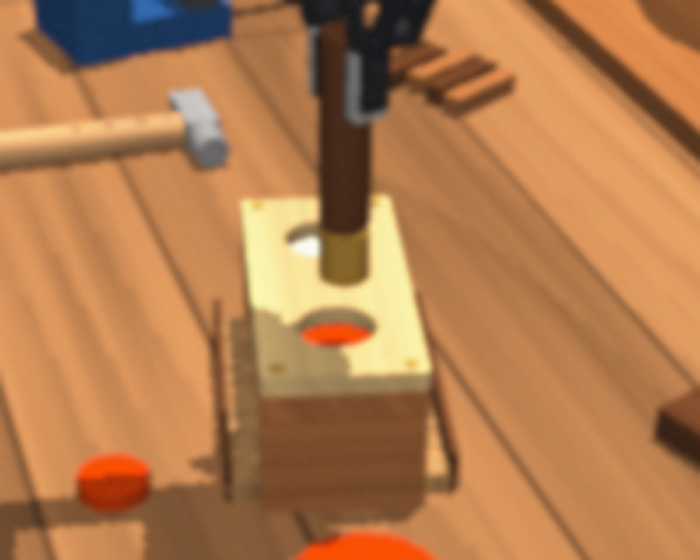

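The pusher hangs upright just above the orange hole (335,330 in the crop). A small correction, then down.

Emit:
apply_moves(
  claw=[-1,-1,-1,-1,-1],
  travel=[
    [-0.0024,-0.005,0],
    [-0.0024,-0.005,0.012],
    [-0.0024,-0.005,0.03],
    [-0.0024,-0.005,0.045],
    [-0.0024,-0.005,0.045],
  ],
  turn=[
    [0,0,0],
    [0,0,0],
    [0,0,0],
    [0,0,0],
    [0,0,0],
  ],
)

```text
t: 5.25
tcp_pos: [0.5708, -0.0224, 0.1771]
tool_rot: [0.991, 0.137, -0.003, -0.001]
force: [-0.5, -0.0, -2.8]
finger_gap: 0.308
gripper_force: 88.8
```

Emit:
apply_moves(
  claw=[-1,-1,-1,-1,-1],
  travel=[
    [0,0,0.005],
    [0,0,0.01],
    [0,0,0.014],
    [0,0,0.018],
    [0,0,0.022],
  ],
  turn=[
    [0,0,0],
    [0,0,0],
    [0,0,0],
    [0,0,0],
    [0,0,0],
  ],
)

```text
t: 5.67
tcp_pos: [0.5745, -0.0227, 0.1649]
tool_rot: [0.99, 0.138, 0.002, 0.001]
force: [0.0, 1.0, 4.1]
finger_gap: 0.303
gripper_force: 89.8
```

Emit:
apply_moves(
  claw=[-1,-1,-1,-1,-1],
  travel=[
    [0,0,0.005],
    [0,0,0.01],
    [0,0,0.015],
    [0,0,0.02],
    [0,0,0.025],
  ],
  turn=[
    [0,0,0],
    [0,0,0],
    [0,0,0],
    [0,0,0],
    [0,0,0],
  ],
)

```text
t: 6.08
tcp_pos: [0.5722, -0.0221, 0.1415]
tool_rot: [0.99, 0.138, -0.001, -0.0]
force: [0.5, 0.3, -1.6]
finger_gap: 0.31
gripper_force: 89.3
```

Emit:
apply_moves(
  claw=[-1,-1,-1,-1,-1],
  travel=[
    [0,0,0.004],
    [0,0,0.008],
    [0,0,0.008],
    [0,0,0.008],
    [0,0,0.008],
  ],
  turn=[
    [0,0,0],
    [0,0,0],
    [0,0,0],
    [0,0,0],
    [0,0,0],
  ],
)

```text
t: 6.5
tcp_pos: [0.5728, -0.0223, 0.136]
tool_rot: [0.99, 0.138, -0.0, -0.0]
force: [0.1, -0.5, -2.1]
finger_gap: 0.308
gripper_force: 89.3
```

The force has fallen back to the hanging weight, so the blank has dropped. Lifting out.

Emit:
apply_moves(
  claw=[-1,-1,-1,-1,-1],
  travel=[
    [0,0,-0.015],
    [0,0,-0.035],
    [0,0,-0.06],
    [0,0,-0.09],
    [0,0,-0.105],
  ],
  turn=[
    [0,0,0],
    [0,0,0],
    [0,0,0],
    [0,0,0],
    [0,0,0],
  ],
)

```text
t: 6.92
tcp_pos: [0.5741, -0.0225, 0.223]
tool_rot: [0.99, 0.138, 0.002, 0.001]
force: [0.3, 0.4, -2.4]
finger_gap: 0.307
gripper_force: 89.3
```

Emit:
apply_moves(
  claw=[-1,-1,-1,-1,-1],
  travel=[
    [0.004,0.035,0],
    [0.009,0.08,0],
    [0.014,0.13,0],
    [0.018,0.17,0],
    [0.022,0.21,0],
  ],
  turn=[
    [0,0,0],
    [0,0,0],
    [0,0,0],
    [0,0,0],
    [0,0,0],
  ],
)

```text
t: 7.33
tcp_pos: [0.6362, -0.1808, 0.2205]
tool_rot: [0.99, 0.138, 0.0, 0.0]
force: [0.8, 1.1, -2.8]
finger_gap: 0.307
gripper_force: 89.1
```

Emit:
apply_moves(
  claw=[-1,-1,-1,-1,-1],
  travel=[
    [0.002,0.03,0],
    [0.002,0.053,0],
    [0.002,0.053,0],
    [0.002,0.053,0],
    [0.002,0.053,0],
  ],
  turn=[
    [0,0,0],
    [0,0,0],
    [0,0,0],
    [0,0,0],
    [0,0,0],
  ],
)

```text
t: 7.75
tcp_pos: [0.6481, -0.2185, 0.2198]
tool_rot: [0.99, 0.138, -0.0, -0.001]
force: [0.1, -1.0, -2.2]
finger_gap: 0.309
gripper_force: 88.9
```

Run:
```python
from h import *
s=manip.sense();print(s['t'],s['tcp_pos'],s['force'],Ro.from_quat(s['tool_rot']).as_matrix()[:,2])
snap('side','s4.png'); C=cloud(load('side'))
t=s['tcp_pos']
for a in (.118,.126,.134,.15,.17,.19):
    q=C[(abs(C[...,2]-a)<.004)&(np.hypot(C[...,0]-t[0],C[...,1]-t[1])<.03)]
    if len(q): print(a,len(q),q.min(0),q.max(0))
m=C[(C[...,2]>.09)&(np.hypot(C[...,0]-t[0],C[...,1]-t[1])<.03)];print('foot',np.sort(m[:,2])[:10])
snap('top','t4.png');im=cv2.imread('pics/t4.png')[150:260,160:300];im2=cv2.imread('pics/s4.png')[130:260,200:340]
a=cv2.resize(im,(400,314),interpolation=2);b=cv2.resize(im2,(400,371),interpolation=2)
o=np.zeros((371,800,3),np.uint8);o[:314,:400]=a;o[:,400:]=b;cv2.imwrite('pics/c4.png',o)
```

```text
7.75 [ 0.64814857 -0.21851401  0.21984266] [ 0.10866305 -0.96243239 -2.19111515] [-0.00114999  0.00128751 -0.99999851]
0.126 68 [ 0.63241987 -0.23458408  0.12201344] [ 0.6596063  -0.21730406  0.12965616]
0.134 69 [ 0.63241232 -0.23543833  0.13032043] [ 0.65846106 -0.2129561   0.13775344]
0.15 80 [ 0.63262668 -0.23457346  0.14605843] [ 0.65962075 -0.21205602  0.15385976]
0.17 73 [ 0.63180374 -0.23548012  0.16613716] [ 0.65659495 -0.21496795  0.173938  ]
0.19 84 [ 0.63236636 -0.23471358  0.18604247] [ 0.65844006 -0.21356375  0.19379488]
foot [0.12201344 0.12272081 0.12277289 0.12292072 0.12294693 0.12302127
 0.12312824 0.12318559 0.12346493 0.12378173]
```

View pics/c4.png

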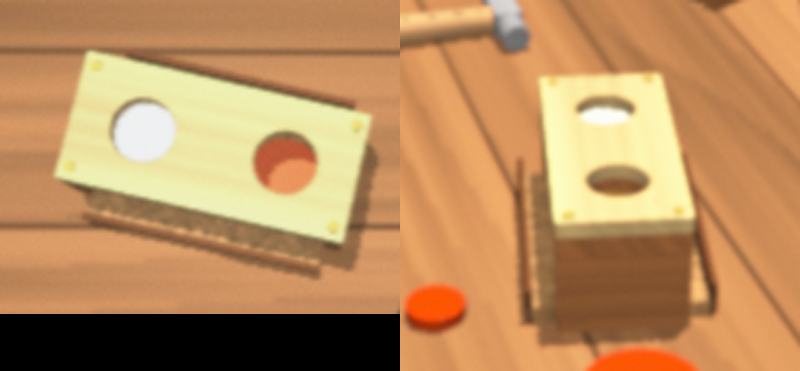

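View pics/s4.png

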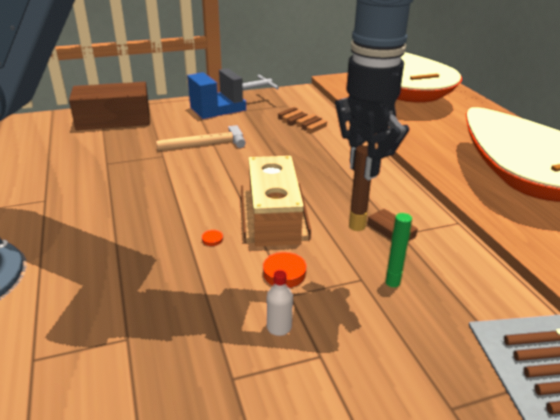

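The orange blank now lies deep below its hole and the white one is still in its pocket at the same height. The pusher is upright over its old spot with no slip. Lowering it.

Emit:
apply_moves(
  claw=[-1,-1,-1,-1,-1],
  travel=[
    [0,0,0.02],
    [0,0,0.06],
    [0,0,0.1],
    [0,0,0.13],
    [0,0,0.145],
  ],
  turn=[
    [0,0,0],
    [0,0,0],
    [0,0,0],
    [0,0,0],
    [0,0,0],
  ],
)

```text
t: 8.27
tcp_pos: [0.6464, -0.2168, 0.1006]
tool_rot: [0.99, 0.139, -0.003, -0.002]
force: [-0.4, 0.9, -2.5]
finger_gap: 0.305
gripper_force: 88.9
```

Emit:
apply_moves(
  claw=[-1,-1,-1,-1,-1],
  travel=[
    [0,0,0],
    [0,0,0],
    [0,0,0],
    [0,0,0.002],
    [0,0,0.004],
  ],
  turn=[
    [0,0,0],
    [0,0,0],
    [0,0,0],
    [0,0,0],
    [0,0,0],
  ],
)

```text
t: 8.68
tcp_pos: [0.6501, -0.22, 0.1031]
tool_rot: [0.99, 0.138, 0.002, 0.001]
force: [-0.4, -0.5, -1.6]
finger_gap: 0.308
gripper_force: 88.9
```

Run:
```python
from h import *
C=cloud(load('top'));p=C[(np.hypot(C[...,0]-.572,C[...,1]+.0266)<.019)];print(np.percentile(p[:,2],[5,25,50,75,95]))
s=manip.sense();print(s['t'],s['tcp_pos'],s['force'],Ro.from_quat(s['tool_rot']).as_matrix()[:,2])
```

```text
[0.02575466 0.0271976  0.02829639 0.02933607 0.0305921 ]
8.6833 [ 0.65005285 -0.21997445  0.10305858] [-0.39741068 -0.49129841 -1.58955738] [ 0.00365184 -0.0019241  -0.99999148]
```

Emit:
apply_moves(
  claw=[-1,-1,-1,-1,-1],
  travel=[
    [0,0,0.001],
    [0,0,0.002],
    [0,0,0.003],
    [0,0,0.004],
    [0,0,0.004],
  ],
  turn=[
    [0,0,0],
    [0,0,0],
    [0,0,0],
    [0,0,0],
    [0,0,0],
  ],
)

```text
t: 9.1
tcp_pos: [0.6486, -0.2194, 0.0975]
tool_rot: [0.99, 0.138, -0.0, -0.0]
force: [-0.6, -0.8, -2.7]
finger_gap: 0.303
gripper_force: 88.9
```

Emit:
apply_moves(
  claw=[-1,-1,-1,-1,-1],
  travel=[
    [0,0,0.001],
    [0,0,0.002],
    [0,0,0.002],
    [0,0,0.002],
    [0,0,0.002],
  ],
  turn=[
    [0,0,0],
    [0,0,0],
    [0,0,0],
    [0,0,0],
    [0,0,0],
  ],
)

```text
t: 9.52
tcp_pos: [0.6489, -0.2194, 0.0974]
tool_rot: [0.99, 0.138, 0.0, 0.0]
force: [-1.7, 0.7, 4.7]
finger_gap: 0.311
gripper_force: 89.9
```

The pusher is on the bench (force +4.7 N, TCP height as at the grasp). Opening slowly.

Emit:
apply_moves(
  claw=[-0.3,-0.25,-0.2,-0.1,0],
  travel=[
    [0,0,0],
    [0,0,0],
    [0,0,0],
    [0,0,0],
    [0,0,0],
  ],
  turn=[
    [0,0,0],
    [0,0,0],
    [0,0,0],
    [0,0,0],
    [0,0,0],
  ],
  newtons=20,
)

```text
t: 9.93
tcp_pos: [0.6488, -0.2195, 0.0959]
tool_rot: [0.99, 0.138, -0.0, -0.0]
force: [-0.6, 0.2, -0.4]
finger_gap: 0.503
gripper_force: 0.0
```

Emit:
apply_moves(
  claw=[0.3,0.6,1,1,1],
  travel=[
    [0,0,0],
    [0,0,0],
    [0,0,0],
    [0,0,0],
    [0,0,0],
  ],
  turn=[
    [0,0,0],
    [0,0,0],
    [0,0,0],
    [0,0,0],
    [0,0,0],
  ],
)

```text
t: 10.35
tcp_pos: [0.6488, -0.2194, 0.0961]
tool_rot: [0.99, 0.138, 0.0, 0.0]
force: [-1.0, 0.2, 0.8]
finger_gap: 1.0
gripper_force: 0.0
```

Emit:
apply_moves(
  claw=[1,1,1,1,1],
  travel=[
    [0,0,-0.02],
    [0,0,-0.05],
    [0,0,-0.09],
    [0,0,-0.13],
    [0,0,-0.17],
  ],
  turn=[
    [0,0,0],
    [0,0,0],
    [0,0,0],
    [0,0,0],
    [0,0,0],
  ],
)

```text
t: 10.77
tcp_pos: [0.6484, -0.2192, 0.2332]
tool_rot: [0.99, 0.138, -0.0, -0.0]
force: [0.5, -0.2, 0.9]
finger_gap: 0.995
gripper_force: 0.0
```

Emit:
apply_moves(
  claw=[1,1,1,1,1],
  travel=[
    [0,0,0],
    [0,0,0],
    [0,0,0],
    [0,0,0],
    [0,0,0],
  ],
  turn=[
    [0,0,0],
    [0,0,0],
    [0,0,0],
    [0,0,0],
    [0,0,0],
  ],
)

```text
t: 11.18
tcp_pos: [0.6478, -0.2189, 0.2301]
tool_rot: [0.99, 0.138, -0.002, -0.001]
force: [0.3, 0.9, -0.1]
finger_gap: 1.004
gripper_force: 0.0
```

Run:
```python
from h import *
s=manip.sense();print(s['t'],s['tcp_pos'],s['finger_gap'],s['force'])
snap('side','s5.png')
```

```text
11.1833 [ 0.6477923  -0.21893026  0.23011751] 1.0039385201410882 [ 0.28636436  0.91550067 -0.1305255 ]
```

View pics/s5.png

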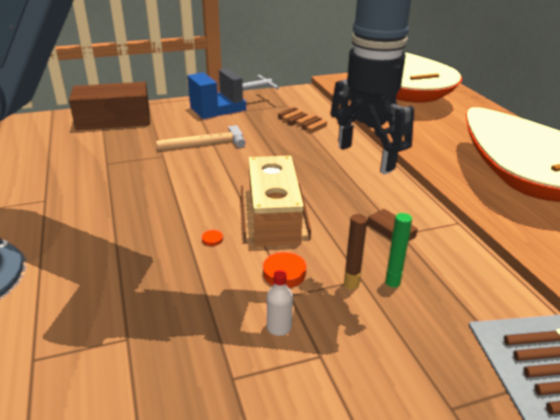

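The pusher stands upright at (355,250), the gripper is clear above it, and nothing else has moved.

```bash
python3 -c "
from station import manip
print(manip.sign_off())"
```

```text
the job is handed in; nothing more can be done
None
```

The orange blank is in the tray, the white blank is still in its pocket, the pusher is standing upright on the bench, and the job was handed in at about 11 s; no verdict came back.

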